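# Hold a heel block home on a clog sole for the screws

## Task

A wooden clog sole is gripped upside down in the bench vice, and the shoe repairer is about to drive screws up through its heel seat from below: be the third hand. Take from the yellow bin the heel block that fits this seat (same outline as the seat, 50 mm high), set it rubber side up on the seat with its flat front snug against the little shoulder and its sides flush with the seat, and press it down with a steady push of about 12 N for a good two seconds, never as hard as 40 N; finish while still holding it pressed there, do not let go. Leave the angle driver, screw tin, bottle and hammer where they lie.

Things in the scene. Friction and masses are not known exactly. Their poses are not given: they have to be found in the camera images.
- heel_mid (a point): Centre of the heel block to be fitted: loose brown wooden block with a black rubber top, 56 mm long (its x), 50 mm wide (y), 50 mm high (z), about 0.1 kg; this point is 25 mm above its underside. The +x end is the flat front, the -x end has rounded corners; the sides are flat and parallel from 12 mm behind this point to the front. It stands rubber side up in the yellow bin.
- heel_front (a point): Centre of the flat front face of that heel block, 28 mm ahead (+x) of heel_mid at the same height; same axes.
- heel: The same heel block, origin at the centre of its underside, same axes (x to the flat front, z up to the rubber).
- seat (a point): Point on the level, upward-facing heel seat of the sole, 140 mm above the bench, over which the fitted heel's middle belongs. x points to the toe, y across, z up. The seat is 56 mm long (28 mm either way), 50 mm wide, outlined like the heel, rounded end at -x. At x = +28 mm a square shoulder rises 4 mm. Fully home: front against the shoulder, heel_mid 25 mm above this point, x along this x.
- sole: Fixed pale wooden clog sole, 254 mm long, upside down, forepart clamped in the vice; axes as seat; origin on the bench, 140 mm along +x from seat and 140 mm below it. From the shoulder the shank climbs to the forepart, whose face is 50 mm above the seat from 90 mm ahead of seat on. The seat is 22 mm thick, air below. Rigid: neither it nor the heel gives under the push.
- vice: Fixed blue bench vice, 100 mm jaws, 186 mm high; origin on the bench below the middle of the jaws; axes as the sole. The jaws reach from 90 to 190 mm ahead (+x) of seat; the screw runs along y, its handle 125 mm out at +y.
- bin: Fixed yellow plastic bin, open at the top, 256 mm (x) by 316 mm (y), 60 mm high, walls and floor 4 mm thick; origin at the centre of its underside. Six pieces of stock stand in it in any order, in two rows of three, about 110 mm apart in x and 100 mm in y.
- heel_low_mid (a point): Centre of another heel block in the bin, same outline but only 26 mm high: not wanted.
- heel_slim_mid (a point): Centre of a slim heel block in the bin, 42 x 34 mm, 50 mm high: not wanted.
- heel_wide_mid (a point): Centre of a broad low heel block in the bin, 64 x 60 mm, 34 mm high: not wanted.
- top_piece_mid (a point): Centre of a flat black rubber top piece in the bin, 56 x 50 mm, 7 mm thick: not wanted.
- heel_cone_mid (a point): Centre of a round tapered heel in the bin, 42 mm across the foot, 26 mm at the top, 48 mm high: not wanted.
- angle_driver_mid (a point): Middle of a loose right-angle screwdriver, black handle and steel head, 160 mm long, 32 mm high, lying on the bench between bin and vice.
- screw_tin_mid (a point): Middle of a loose open tin of screws, 68 mm across, 30 mm high, on the bench.
- glue_mid (a point): Middle of a loose white bottle with a black cap, 56 mm across, 130 mm high, standing on the far side of the bench.
- hammer_grip (a point): Grip of a loose hammer lying on the bench beyond the bin.
There are look-alikes about, which are no part of the job. What is shaped like the heel but orange is not meant.

How it is judged:
By the outcome, as a careful person would: the job done as asked, in the order asked, and still so for the second after the job is handed in, while the arm keeps its last pose, push and grip.
It also fails if it takes over 48 s, if anything falls off the work surface, if the arm or the gripper's body presses on something with over 40 N, if the wrist force passes 120 N, or if a joint passes its speed limit or range.

## Robot

A 6-joint arm with a two-finger parallel gripper is mounted at the origin on the work surface. World frame = base frame: x ahead of the robot, y to its left, z up, the work surface at z = 0. Lengths are in m, angles in rad, forces in N, time in s.
With the tool pointing down it reaches from about 0.375 to 0.9 m from the base axis. Payload 3.1 kg.
Tool frame: the origin (TCP) lies midway between the tips of the shut fingers; the grasp point (between the pads) lies 19 mm behind it; z points along the fingers, y is the line along which they close (so a half turn about z gives the same grasp; the last joint's range is limited). The gripper opens to 85 mm and grips with 20 to 120 N. Pads are 22 mm wide; open, the fingers measure 114 mm over their backs; the gripper's body (76 mm by 85 mm) begins 54 mm behind the grasp point. The pads swing forward as they close: fully open they stand 13 mm farther back than shut.
Start: joints at [1.131, 0.527, 1.433, -0, 1.181, -0.178], TCP at [0.162, 0.604, 0.201] pointing down, gripper open.
Joint ranges: [-3.08, 3.08], [-0.75, 2.2], [0.22, 2.44], [-1.43, 4.57], [0, 2.65], [-2.85, 2.85]. Speed limits (rad/s): [2.79, 2.79, 3.14, 3.14, 3.14, 3.14].

## Interface

Orientations are given as a unit quaternion [x, y, z, w].
In Python, from station import manip gives the robot as it stands.
- The arm moves only by the tool step_arm, never from a script. Its argument "targets" is text: rows parted by semicolons, each of 4 numbers parted by spaces: the shift along the tool's x, y, z in mm, then the turn about the tool's z in degrees. A call has 1 to 12 rows; each row is the pose to reach, as a shift and turn from the pose commanded when the call began, along the tool's axes at that moment; what a row does not reach only later rows make up. A row lasts 1/10 s, in which the tool goes at most 50 mm and 8.59 degrees, less where a joint would pass 70% of its speed; a pose out of reach is approached as far as the arm can. A call with a gripper value outside its range is refused whole. "gripper" is the closure, from 0 (fully open) to 1 (shut), set as the call begins (left out, the last holds). The fingers move at their own pace and stop on an object; "squeeze" is the grip in N (left out, the last holds). Time passes only in rows, so rows that repeat a pose let the fingers close. It gives the time, the measured TCP pose, the force, the opening and the grip force at its end, in the units of the state.
- manip.sense(): the state, without advancing time (a new reading comes with each control period).
- manip.snapshot(name): name is "side" or "top" or "wrist"; returns the picture (480x640x3 uint8, red, green, blue); there is no depth.
- manip.get_calibration(name): a dict with "fov_y" (degrees; the focal length in pixels is half the picture's height over the tangent of half this angle, whatever the lens; pixels are square), "cx", "cy" (the principal point, pixels), "extrinsics" (4x4, takes a point from camera to world coordinates); the wrist camera has in their place "tool_from_camera" (4x4, takes a point from camera to tool coordinates, whose origin is the TCP and whose axes are the flange's). Camera axes: x right, y down, z forward; pixel columns grow to the right and rows downward; lengths in m; the calibration is good to about 2 mm. A picture is of the moment at which its call begins: read the wrist's pose just before it. get_calibration takes no time and is no camera call.
- manip.sign_off(): hands the job in; it is judged then, once.
Trained networks look in the newest picture that a camera, given by its name, has taken for a name from the list of things; names that differ only in an ending like _2 or _b are one class to them, and where a whole thing is asked for, a point or a joint stands for the part that bears it (a point fixed in the world has none). Each returns a list of dicts, best first, with "p" (0 to 1); they miss things now and then, are a little off and sometimes report something else, mostly with a low value. They report only what shows in the picture. A call takes as long as a camera call. They do not tell look-alikes from the thing itself.
- manip.recognise(camera, query): "position" ([column, row] in pixels, amid what is visible of it).
- manip.masks_of(camera, query): "pixels" (480x640 bool, what is visible of it) and "position" ([column, row] in pixels, amid what is visible of it).
- manip.mark_of(camera, query): "position" ([column, row] in pixels: a listed point, or the origin of a listed thing).
The state is a dict: "t": time; "q": joint angles; "qd": joint speeds; "tau": joint torques, N m; "tcp_pos": TCP position; "tool_rot": TCP orientation; "force": force on the tool from outside, world axes, zero at the start; "ft_torque": the same for the moment, N m; "finger_gap": opening from 0.0 (shut) to 1.0 (fully open); "gripper_force": force on a finger pad.
Only numpy, scipy, OpenCV 4.12 (cv2) and the standard library are available. Lean on these libraries where they do the work, as an engineer would, in place of code of your own. Each camera call takes 0.05 s, during which the arm holds its last target. There are 200 camera calls.

## Working session

There is one attempt and no reset: what is moved stays moved. The work goes in short steps, Python scripts to look and compute and a tool call to move; the robot and the scene stay as the last step left them, time stands still between calls to the robot, and variables do not carry over. Pictures are saved under pics/ and viewed, at most 10 in all, crops included, and the job is handed in when it is done.

Besides the shell and the picture viewer there is one more tool, called after "Emit:" in YAML: its name, and indented under it one key for each argument. step_arm: Moves the arm, as the interface text tells. Its arguments: {"type":"object","properties":{"targets":{"type":"string"},"gripper":{"type":"number"},"squeeze":{"type":"number"}},"required":["targets"]}

```bash
mkdir -p pics; cat > h.py <<'E'
import numpy as np, cv2
from scipy.spatial.transform import Rotation as R
from station import manip
def cam(n, s=None):
    c=manip.get_calibration(n); f=240/np.tan(np.radians(c["fov_y"])/2)
    if "extrinsics" in c: T=np.array(c["extrinsics"])
    else:
        s=s or manip.sense(); W=np.eye(4); W[:3,:3]=R.from_quat(s["tool_rot"]).as_matrix(); W[:3,3]=s["tcp_pos"]
        T=W@np.array(c["tool_from_camera"])
    return f,c["cx"],c["cy"],T
def ray(k,px,z):
    f,cx,cy,T=k; d=T[:3,:3]@np.array([(px[0]-cx)/f,(px[1]-cy)/f,1]); o=T[:3,3]
    return o+d*(z-o[2])/d[2]
def proj(k,P):
    f,cx,cy,T=k; p=np.linalg.inv(T)@np.append(P,1); return np.array([cx+f*p[0]/p[2],cy+f*p[1]/p[2]])
def save(n,name): 
    im=manip.snapshot(n); cv2.imwrite(f"pics/{name}.png",im[:,:,::-1]); return im
E
python3 - <<'E'
from h import *
np.set_printoptions(precision=3,suppress=True)
ims=[]
for n in("top","side"):
    ims.append(save(n,n+"1")); k=cam(n); print(n,k[0],k[1],k[2]); print(k[3])
    for q,z in(("heel_mid",.029),("heel_front",.029),("seat",.14),("bin",0),("heel_low_mid",.017),("heel_slim_mid",.029),("vice",0),("glue_mid",.065)):
        for d in manip.mark_of(n,q)[:3]: print(q,round(d["p"],2),np.array(d["position"]),ray(k,d["position"],z))
print(manip.sense())
E
```

```text
top 508.30198932960604 321.6631771169502 244.99741093359015
[[ 0.014 -0.993  0.113  0.419]
 [-1.    -0.016 -0.016  0.074]
 [ 0.018 -0.113 -0.993  1.177]
 [ 0.     0.     0.     1.   ]]
heel_mid 0.78 [233.3 362.7] [0.285 0.247 0.029]
heel_mid 0.71 [132.4 323.1] [0.369 0.473 0.029]
heel_mid 0.58 [236.4 284.9] [0.457 0.245 0.029]
heel_front 0.91 [250.3 288.4] [0.449 0.214 0.029]
heel_front 0.89 [129.4 316.4] [0.383 0.48  0.029]
heel_front 0.84 [240.8 354.4] [0.303 0.231 0.029]
seat 0.72 [443.6 236.9] [ 0.558 -0.195  0.14 ]
bin 0.29 [237.4 282.6] [0.463 0.248 0.   ]
heel_low_mid 0.76 [282.1 286.4] [0.455 0.144 0.017]
heel_low_mid 0.52 [238.2 281. ] [0.466 0.243 0.017]
heel_slim_mid 0.81 [236.1 237.5] [0.564 0.25  0.029]
vice 0.71 [488.6 255. ] [ 0.536 -0.336  0.   ]
glue_mid 0.6 [390.9 159.9] [ 0.741 -0.097  0.065]
side 538.1259519696033 327.0219406825177 242.26018894701102
[[-0.97  -0.16   0.182  0.346]
 [-0.242  0.677 -0.695  0.847]
 [-0.012 -0.718 -0.696  0.863]
 [ 0.     0.     0.     1.   ]]
heel_mid 0.89 [447.2 352.9] [0.28  0.246 0.029]
heel_mid 0.76 [379.9 464.1] [0.364 0.478 0.0
[... 390 characters left out ...]

heel_low_mid 0.58 [285.4 369.3] [0.561 0.342 0.017]
heel_slim_mid 0.69 [296.4 322.8] [0.568 0.244 0.029]
heel_slim_mid 0.21 [281.8 369.4] [0.564 0.35  0.029]
vice 0.83 [367.2 164.5] [ 0.54  -0.333  0.   ]
glue_mid 0.78 [260.9 188.4] [ 0.753 -0.093  0.065]
{'t': 0.9, 'q': array([ 1.13 ,  0.528,  1.433,  0.   ,  1.181, -0.178]), 'qd': array([ 0.002, -0.002, -0.   , -0.001, -0.001, -0.001]), 'tau': array([ -0.   , -44.231, -17.842,  -0.   ,   0.001,   0.   ]), 'tcp_pos': array([0.162, 0.604, 0.201]), 'tool_rot': array([ 0.131,  0.991, -0.   , -0.   ]), 'force': array([-0.603,  0.442,  0.062]), 'ft_torque': array([-0.004,  0.036,  0.026]), 'gripper_force': 0.0, 'finger_gap': 0.9980321609466485}
```

View pics/top1.png

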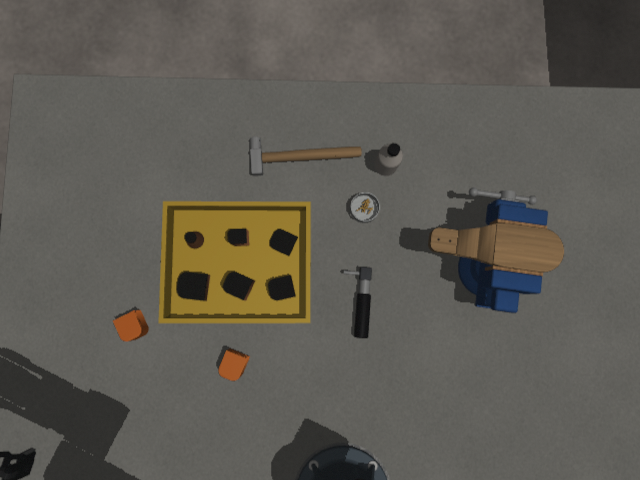

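View pics/side1.png

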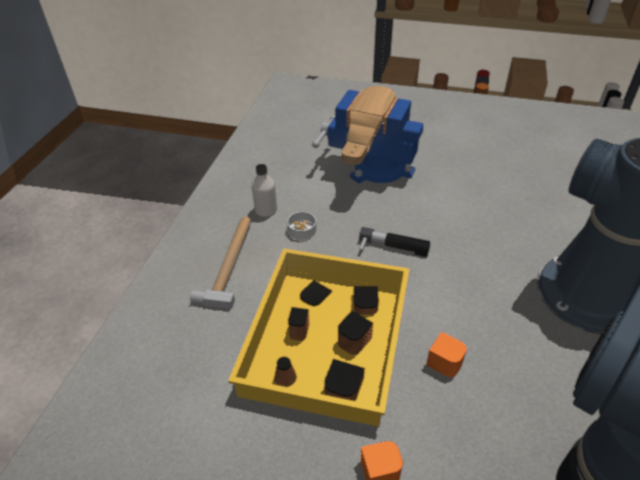

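Six pieces stand in the bin. In the top and side pictures they are:

| Piece | Top px | Side px | Verdict |
|---|---|---|---|
| Cone | (194,240) | (286,370) | not wanted |
| Slim block | (236,237) | (298,322) | not wanted |
| Flat or low piece | (283,242) | (316,293) | not wanted |
| Flat or low piece | (282,287) | (366,298) | not wanted |
| Broad block | (193,286) | (345,378) | not wanted |
| Tall full-size block | (237,285) | (354,332) | chosen |

The two orange blocks at (233,364) and (130,325) in the top view are decoys. The chosen block is at about (0.457, 0.242), facing roughly -115°. I'll move above it for a close look.

Emit:
step_arm:
  targets: "-383 -274 -60 100;-383 -274 -60 100;-383 -274 -60 100;-383 -274 -60 100;-383 -274 -60 100;-383 -274 -60 100;-383 -274 -60 100;-383 -274 -60 100;-383 -274 -60 100;-383 -274 -60 100;-383 -274 -60 100;-383 -274 -60 100"
  gripper: 0

```text
t: 2.1
tcp_pos: [0.4617, 0.2388, 0.2616]
tool_rot: [0.845, 0.534, 0.0, 0.0]
force: [0.1, -0.2, 0.2]
finger_gap: 0.997
gripper_force: 0.0
```

```bash
python3 - <<'E'
from h import *
np.set_printoptions(precision=3,suppress=True)
s=manip.sense(); save("wrist","w1"); k=cam("wrist",s)
print(s["tcp_pos"],s["tool_rot"],s["t"],s["q"]); print(k); print(manip.get_calibration("wrist"))
for q,z in(("heel_mid",.029),("heel_front",.029),("heel",.004),("heel_low_mid",.017),("top_piece_mid",.008)):
    for d in manip.mark_of("wrist",q)[:2]: print(q,round(d["p"],2),np.array(d["position"]),ray(k,d["position"],z))
E
```

```text
[0.462 0.239 0.262] [0.845 0.534 0.    0.   ] 2.1 [0.262 0.314 1.618 0.    1.209 0.706]
(np.float64(343.9469239123271), 316.7137597490037, 242.01460054385475, array([[ 0.903, -0.415, -0.116,  0.491],
       [-0.431, -0.869, -0.243,  0.3  ],
       [-0.   ,  0.27 , -0.963,  0.434],
       [ 0.   ,  0.   ,  0.   ,  1.   ]]))
{'fov_y': 69.81328884398523, 'cx': 316.7137597490037, 'cy': 242.01460054385475, 'tool_from_camera': array([[-0.001, -0.963, -0.27 ,  0.068],
       [ 1.   , -0.001, -0.001,  0.   ],
       [ 0.001, -0.27 ,  0.963, -0.173],
       [ 0.   ,  0.   ,  0.   ,  1.   ]])}
heel_mid 0.91 [181.5 263.2] [0.278 0.245 0.029]
heel_mid 0.85 [312.5 208.7] [0.455 0.237 0.029]
heel_front 0.96 [149.6  22.3] [0.387 0.486 0.029]
heel_front 0.91 [205.6 256.2] [0.31  0.24  0.029]
heel 0.94 [311.  201.2] [0.455 0.242 0.004]
heel 0.85 [148.3  53.3] [0.363 0.472 0.004]
heel_low_mid 0.7 [341.6 273.3] [0.451 0.143 0.017]
heel_low_mid 0.5 [392.8 161.3] [0.564 0.245 0.017]
top_piece_mid 0.92 [420.2 234.7] [0.563 0.144 0.008]
```

View pics/w1.png

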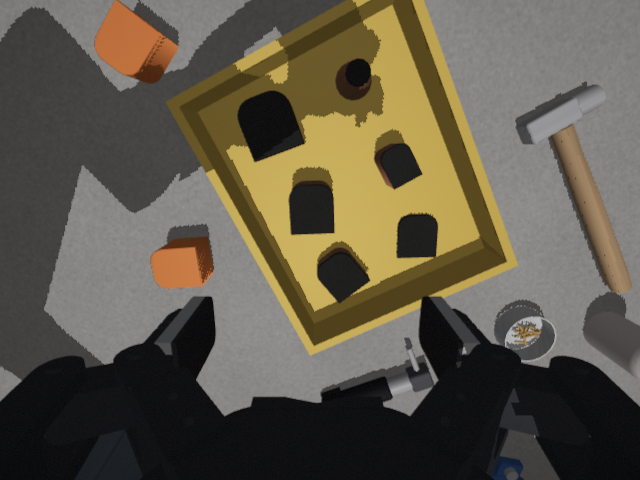

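```bash
cat >> h.py <<'E'
def outline(im,k,px,z,thr,hue=None):
    """contour of dark blob round px, mapped to plane z; returns xy pts"""
    m=(im.max(2)<thr).astype(np.uint8); n,l=cv2.connectedComponents(m)
    m=(l==l[int(px[1]),int(px[0])]).astype(np.uint8)
    c=max(cv2.findContours(m,cv2.RETR_EXTERNAL,cv2.CHAIN_APPROX_NONE)[0],key=cv2.contourArea)[:,0]
    return np.array([ray(k,p,z)[:2] for p in c]),m
E
python3 - <<'E'
from h import *
im=cv2.imread("pics/w1.png")[:,:,::-1]; k=cam("wrist")
s=manip.sense();Rm=R.from_quat(s["tool_rot"]).as_matrix()
print(im[208,312],im[180,312],im[185,300],im[178,325])
for t in(28,35,45):
    P,m=outline(im,k,(312,208),.054,t)
    (c,wh,a)=cv2.minAreaRect((P*1000).astype(np.float32)); print(t,m.sum(),c,wh,a)
    d=Rm.T@(np.append(np.array(c)/1000,.03)-s["tcp_pos"]); print("tool-frame offset",d*1000, "tool x ang",np.degrees(np.arctan2(Rm[1,0],Rm[0,0])))
# crop
cv2.imwrite("pics/c1.png",cv2.resize(im[150:310,230:450,::-1],None,fx=3,fy=3))
E
```

```text
[31 30 29] [84 67 32] [29 23 20] [105  87  39]
28 238782 (447.91943359375, 202.57516479492188) (482.7361755371094, 844.643798828125) 65.02323150634766
tool-frame offset [-39.37836559   4.31728892 231.4367353 ] tool x ang 65.10956400003147
35 2002 (454.92877197265625, 242.14256286621094) (55.08338928222656, 47.797183990478516) 67.37547302246094
tool-frame offset [ -0.5360925   -5.97774075 231.43639317] tool x ang 65.10956400003147
45 2035 (455.0083312988281, 242.42379760742188) (55.66447830200195, 47.86735153198242) 67.37260437011719
tool-frame offset [ -0.24749517  -6.02393866 231.43639141] tool x ang 65.10956400003147
```

View pics/c1.png

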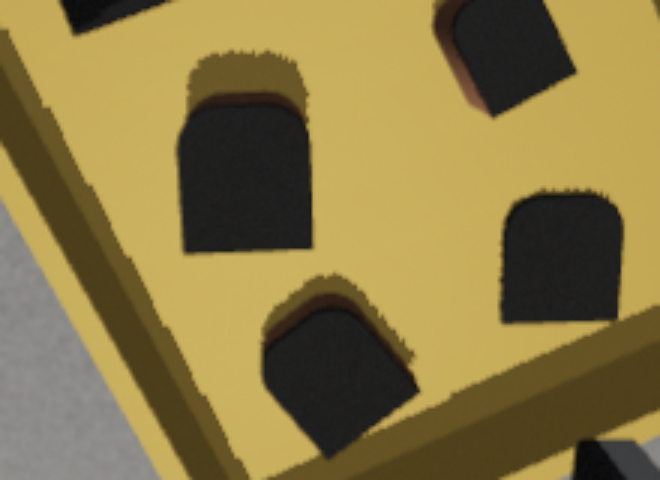

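The crop shows the wanted block at crop (245,178), which is wrist (312,208). At rubber height its outline measures 55.5 x 48 mm, so it is the full-size tall heel. The low one, at crop (340,385), lies clear of the fingers.

Emit:
step_arm:
  targets: "-6 -6 50 -2;-6 -6 100 -2;-6 -6 140 -2;-6 -6 180 -2;-6 -6 210 -2;-6 -6 230 -2;-6 -6 243 -2;-6 -6 249 -2;-6 -6 249 -2"
  gripper: 0

```text
t: 3.3
tcp_pos: [0.4528, 0.2371, 0.0122]
tool_rot: [0.834, 0.552, -0.0, -0.0]
force: [0.1, -0.4, 0.4]
finger_gap: 1.001
gripper_force: 0.0
```

Emit:
step_arm:
  targets: "0 0 0 0;0 0 0 0;0 0 0 0;0 0 0 0;0 0 0 0;0 0 0 0;0 0 0 0;0 0 0 0"
  gripper: 1
  squeeze: 50

```text
t: 4.1
tcp_pos: [0.4537, 0.2372, 0.0138]
tool_rot: [0.834, 0.552, 0.001, 0.0]
force: [0.5, 0.1, 6.0]
finger_gap: 0.566
gripper_force: 51.7
```

Emit:
step_arm:
  targets: "0 0 -10 0;0 0 -40 0;0 0 -85 0;0 0 -130 0;0 0 -175 0;0 0 -220 0;-20 13 -255 0;-50 32 -285 -3;-85 55 -310 -6;-122 79 -330 -9;-160 103 -343 -12;-198 128 -348 -15"

```text
t: 5.3
tcp_pos: [0.4932, 0.0032, 0.3629]
tool_rot: [0.754, 0.657, 0.001, 0.002]
force: [0.7, -0.9, -0.7]
finger_gap: 0.567
gripper_force: 52.1
```

```bash
python3 - <<'E'
from h import *
s=manip.sense();Rm=R.from_quat(s["tool_rot"]).as_matrix();print(s)
print(np.degrees(np.arctan2(Rm[1,0],Rm[0,0])), Rm.T@(np.array([.545,-.29,.36])-s["tcp_pos"])*1000)
E
```

```text
{'t': 5.3, 'q': array([-2.20641030e-01,  1.80181784e-01,  1.51872147e+00,  1.58025607e-04,
        1.43881997e+00, -8.36890228e-02]), 'qd': array([-8.95491136e-01,  8.37823694e-02, -1.91737417e-01,  9.74784103e-04,
        1.30454285e-01, -1.40089718e+00]), 'tau': array([  3.31665024, -32.74039149, -20.45180082,  -0.08636487,
         0.16489055,   0.92554528]), 'tcp_pos': array([0.49320576, 0.00318782, 0.36287604]), 'tool_rot': array([0.75383696, 0.65705866, 0.00120803, 0.00151325]), 'force': array([ 0.70448774, -0.86137723, -0.6911574 ]), 'ft_torque': array([-0.01345336,  0.01028707,  0.01425371]), 'gripper_force': 52.1398700773716, 'finger_gap': 0.5670868356486918}
82.15203535235821 [-283.36906183   91.33044543    3.2768199 ]
```

Emit:
step_arm:
  targets: "-38 12 0 0;-78 25 0 0;-120 38 0 0;-160 51 0 0;-200 64 0 0;-235 76 0 0;-260 85 0 0;-275 90 0 0;-280 91 0 0;-280 91 0 0;-280 91 0 0"

```text
t: 6.4
tcp_pos: [0.5441, -0.2836, 0.3606]
tool_rot: [0.754, 0.656, 0.0, -0.0]
force: [-0.2, 0.0, -1.2]
finger_gap: 0.566
gripper_force: 52.1
```

```bash
python3 - <<'E'
from h import *
np.set_printoptions(precision=4,suppress=True)
s=manip.sense(); save("wrist","w2"); k=cam("wrist",s)
print(s["tcp_pos"],s["tool_rot"],s["t"],s["force"])
for q,z in(("seat",.14),("vice",0),("sole",0),("heel_mid",.36),("heel_front",.36)):
    for d in manip.mark_of("wrist",q)[:2]: print(q,round(d["p"],2),np.array(d["position"]),ray(k,d["position"],z))
E
```

```text
[ 0.5441 -0.2836  0.3606] [ 0.7543  0.6565  0.0002 -0.0005] 6.4 [-0.2371  0.0187 -1.233 ]
seat 0.56 [313.1 129.2] [ 0.5516 -0.1988  0.14  ]
sole 0.62 [363.6   0. ] [ 0.6418 -0.0382  0.    ]
heel_mid 0.7 [316.2 281. ] [ 0.5432 -0.2864  0.36  ]
heel_mid 0.31 [317.4 264.1] [ 0.5452 -0.277   0.36  ]
heel_front 0.93 [317.9 330.1] [ 0.54  -0.316  0.36 ]
```

View pics/w2.png

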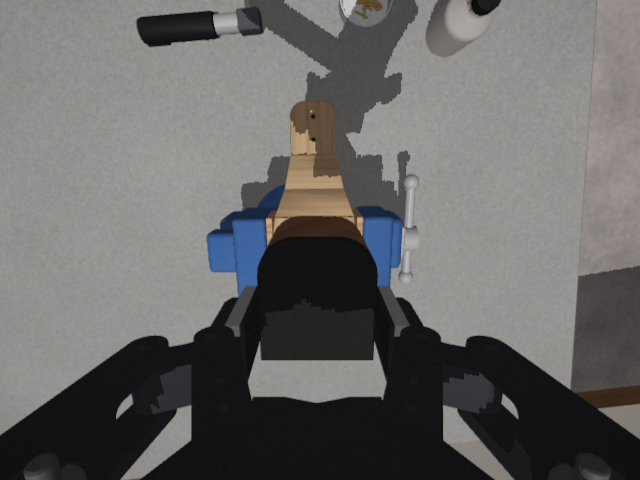

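```bash
python3 - <<'E'
from h import *
np.set_printoptions(precision=2,suppress=True,linewidth=150)
im=cv2.imread("pics/w2.png"); k=cam("wrist"); hsv=cv2.cvtColor(im,cv2.COLOR_BGR2HSV)
w=((hsv[:,:,1]>85)&(hsv[:,:,0]<25)).astype(np.uint8)
rows=list(range(96,172,3)); L=[];Rr=[]
for r in rows:
    c=np.where(w[r,250:400])[0]+250
    print(r,(c.min(),c.max(),len(c)) if len(c) else None,end=' ')
    if 118<=r<=150: L.append((c.min()-.5,r));Rr.append((c.max()+.5,r))
s=manip.sense();Rm=R.from_quat(s["tool_rot"]).as_matrix()
print()
for E in(L,Rr):
    P=np.array([Rm.T@(ray(k,p,.14)-s["tcp_pos"])*1000 for p in E]); f=np.polyfit(P[:,0],P[:,1],1); print("tool side y at x=",P[:,0].mean(),P[:,1].mean(),"deg",np.degrees(np.arctan(f[0])))
for p in((313,100),(313,153),(313,154),(313,155)): print(p,Rm.T@(ray(k,p,.14)-s["tcp_pos"])*1000)
ps=proj(k,[.5441,-.2836,.3606]);print("tcp px",ps)
g=im[:,:,0].astype(int)
print("col 300",im[96:104,313].sum(1),im[148:162,300].sum(1),im[148:162,325].sum(1))
zt=s["tcp_pos"][2]+.0402
for r in(300,320,340,350): print(r,[int(v) for v in im[r,252:270].sum(1)],[int(v) for v in im[r,368:386].sum(1)])
print([int(v) for v in im[352:366,300].sum(1)],[int(v) for v in im[352:366,350].sum(1)])
for p in((317,359.5),(261,350),(374,350),(317,237)): print(p,Rm.T@(ray(k,p,zt)-s["tcp_pos"])*1000)
cv2.imwrite("pics/c2.png",cv2.resize(im[90:230,260:370],None,fx=4,fy=4,interpolation=cv2.INTER_NEAREST))
E
```

```text
96 None 99 None 102 (np.int64(300), np.int64(326), 27) 105 (np.int64(295), np.int64(331), 37) 108 (np.int64(293), np.int64(332), 40) 111 (np.int64(292), np.int64(334), 43) 114 (np.int64(291), np.int64(335), 44) 117 (np.int64(291), np.int64(335), 41) 120 (np.int64(291), np.int64(335), 45) 123 (np.int64(291), np.int64(335), 45) 126 (np.int64(291), np.int64(335), 45) 129 (np.int64(291), np.int64(335), 45) 132 (np.int64(291), np.int64(335), 45) 135 (np.int64(291), np.int64(335), 45) 138 (np.int64(291), np.int64(335), 42) 141 (np.int64(291), np.int64(335), 44) 144 (np.int64(292), np.int64(335), 44) 147 (np.int64(292), np.int64(335), 44) 150 (np.int64(292), np.int64(335), 44) 153 (np.int64(292), np.int64(335), 44) 156 (np.int64(291), np.int64(335), 45) 159 (np.int64(290), np.int64(336), 47) 162 (np.int64(290), np.int64(337), 48) 165 (np.int64(289), np.int64(337), 49) 168 (np.int64(289), np.int64(338), 50) 171 (np.int64(288), np.int64(338), 51) 
tool side y at x= 78.73611045207461 -28.579884825082797 deg -0.9562664821166894
tool side y at x= 78.6710575068687 20.28739859611268 deg -0.7682596
[... 552 characters left out ...]
 100] [105, 104, 105, 100, 104, 92, 65, 57, 50, 38, 50, 42, 46, 42, 43, 43, 41, 48]
340 [51, 42, 45, 44, 50, 42, 44, 41, 101, 107, 108, 104, 110, 103, 101, 102, 101, 105] [106, 103, 100, 109, 102, 76, 57, 54, 59, 51, 53, 50, 44, 43, 46, 49, 46, 51]
350 [43, 50, 41, 50, 101, 369, 445, 458, 297, 131, 101, 105, 107, 112, 105, 102, 109, 104] [105, 105, 103, 109, 89, 159, 420, 458, 463, 265, 69, 52, 55, 55, 51, 48, 52, 45]
[106, 104, 99, 105, 109, 105, 107, 103, 346, 448, 448, 452, 452, 446] [106, 110, 111, 105, 106, 103, 101, 101, 353, 456, 447, 446, 449, 450]
(317, 359.5) [-23.57  -0.1  -40.2 ]
(261, 350) [-18.76 -24.66 -40.21]
(374, 350) [-18.81  24.91 -40.19]
(317, 237) [ 32.49  -0.04 -40.2 ]
```

View pics/c2.png

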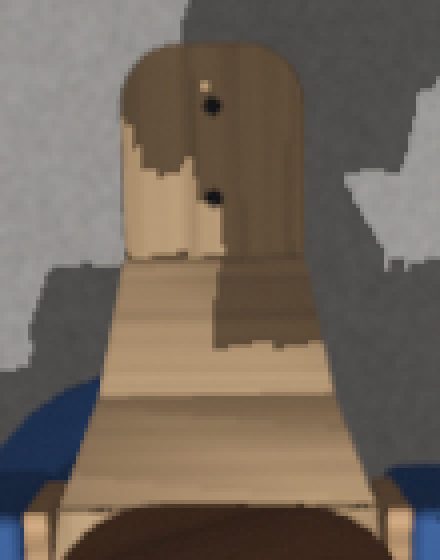

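The seat shows at px rows 100 to 153.5, columns 291 to 335. It measures 55 x 49 mm, which fits. The held block is centred at tool x +4.5, y 0, square to the tool. I'll go to a small standoff behind the shoulder and come down.

Emit:
step_arm:
  targets: "25 -1 0 0;55 -3 0 -1;80 -4 10 -1;87 -4 40 -1;87 -4 80 -1;87 -4 120 -1;87 -4 155 -1;87 -4 180 -1;87 -4 192 -1;87 -4 198 -1;87 -4 198 -1;87 -4 198 -1"

```text
t: 7.9
tcp_pos: [0.5536, -0.1991, 0.1638]
tool_rot: [0.749, 0.663, 0.0, 0.001]
force: [0.5, 0.3, -1.0]
finger_gap: 0.564
gripper_force: 52.1
```

```bash
python3 - <<'E'
from h import *
s=manip.sense(); a=save("wrist","w3"); b=save("side","s3"); c=save("top","t3")
print(s["tcp_pos"],s["tool_rot"],s["force"],s["t"])
A=cv2.resize(a[150:420,180:460],(400,386)); 
B=cv2.resize(b[90:190,300:420],None,fx=3.3,fy=3.86)[:386]; 
C=cv2.resize(c[200:300,400:560],None,fx=4,fy=2.1)
I=np.hstack([A,B[:,:396]]); cv2.imwrite("pics/m3.png",I[:,:,::-1]); print(I.shape)
E
```

```text
[ 0.55361706 -0.19909897  0.1638472 ] [7.48938261e-01 6.62638044e-01 4.49701762e-04 1.44943229e-03] [ 0.52291728  0.30599636 -1.03908442] 7.9
(386, 796, 3)
```

View pics/m3.png

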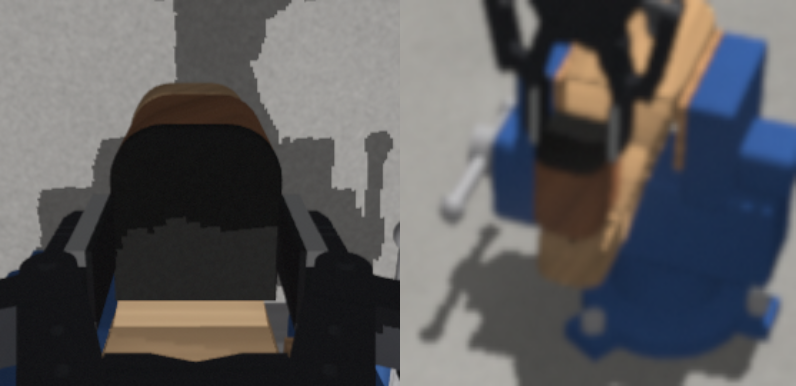

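```bash
python3 - <<'E'
from h import *
np.set_printoptions(precision=2,suppress=True,linewidth=150)
im=cv2.imread("pics/w3.png"); k=cam("wrist"); hsv=cv2.cvtColor(im,cv2.COLOR_BGR2HSV)
s=manip.sense();Rm=R.from_quat(s["tool_rot"]).as_matrix(); T=lambda p,z:(Rm.T@(ray(k,p,z)-s["tcp_pos"])*1000)[:2]
def ext(r,m): 
    c=np.where(m)[0]; return (c.min()-.5,c.max()+.5) if len(c) else None
print("seat rear / block outline")
for r in range(205,252,3):
    w=(hsv[r,240:400,1]>85)&(hsv[r,240:400,0]<25)
    e=ext(r,w)
    if e:
        b=ext(r,w&(hsv[r,240:400,2]<85)); 
        e=np.add(e,240); print(r,e,e.mean(),T((e[0],r),.14),T((e[1],r),.14),"brown",None if b is None else np.add(b,240))
print("brown brightness col 316",hsv[205:245:2,316,2])
print("block top front")
for r in(340,350,356): 
    d=im[r,240:400].sum(1); print(r,[int(v) for v in d[16:34]],[int(v) for v in d[120:160:2]])
print([int(v) for v in im[352:366,316].sum(1)])
for r in range(362,396,4):
    w=(hsv[r,240:400,1]>85)&(hsv[r,240:400,0]<25); e=np.add(ext(r,w),240); print(r,e,e.mean(),T((e.mean(),r),.15))
E
```

```text
seat rear / block outline
211 [288.5 338.5] 313.5 [ 31.16 -16.53] [31.11 12.41] brown [288.5 338.5]
214 [284.5 343.5] 314.0 [ 29.4  -18.89] [29.35 15.33] brown [284.5 343.5]
217 [281.5 346.5] 314.0 [ 27.64 -20.68] [27.57 17.11] brown [281.5 346.5]
220 [279.5 348.5] 314.0 [ 25.86 -21.89] [25.79 18.32] brown [279.5 348.5]
223 [277.5 352.5] 315.0 [ 24.07 -23.12] [24.  20.7] brown [277.5 352.5]
226 [275.5 355.5] 315.5 [ 22.28 -24.35] [22.19 22.51] brown [275.5 355.5]
229 [274.5 357.5] 316.0 [ 20.47 -24.99] [20.39 23.73] brown [274.5 357.5]
232 [273.5 359.5] 316.5 [ 18.66 -25.64] [18.57 24.97] brown [273.5 359.5]
235 [272.5 361.5] 317.0 [ 16.84 -26.3 ] [16.74 26.21] brown [272.5 361.5]
238 [271.5 362.5] 317.0 [ 15.01 -26.96] [14.91 26.86] brown [271.5 362.5]
241 [269.5 364.5] 317.0 [ 13.17 -28.21] [13.06 28.11] brown [269.5 364.5]
244 [268.5 365.5] 317.0 [ 11.32 -28.87] [11.21 28.77] brown [268.5 365.5]
247 [266.5 367.5] 317.0 [  9.46 -30.14] [ 9.35 30.03] brown [266.5 367.5]
250 [367.5 368.5] 368.0 [ 7.48 30.11] [ 7.48 30.7 ] brown [367.5 368.5]
brown brightness col 316 [79 80 80 77 79 8
[... 338 characters left out ...]
, 110, 104, 111, 116, 105, 95, 360, 378, 77, 56, 58, 44, 50, 61, 72, 81, 61, 58, 66]
356 [132, 130, 131, 132, 121, 114, 104, 109, 107, 110, 109, 112, 111, 110, 108, 111, 113, 106] [109, 107, 112, 106, 105, 108, 94, 450, 467, 407, 59, 59, 42, 49, 71, 69, 71, 58, 58, 67]
[104, 109, 104, 104, 106, 107, 106, 103, 348, 445, 440, 438, 440, 443]
362 [262.5 363.5] 313.0 [-62.53  -2.64]
366 [261.5 365.5] 313.5 [-65.41  -2.34]
370 [259.5 366.5] 313.0 [-68.32  -2.66]
374 [258.5 367.5] 313.0 [-71.25  -2.68]
378 [257.5 368.5] 313.0 [-74.2   -2.69]
382 [256.5 370.5] 313.5 [-77.18  -2.38]
386 [255.5 380.5] 318.0 [-80.18   0.48]
390 [254.5 384.5] 319.5 [-83.2    1.44]
394 [252.5 383.5] 318.0 [-86.24   0.47]
```

Emit:
step_arm:
  targets: "3 -1 0 0;5 -2 3 0;5 -2 6 0;5 -2 8 0;5 -2 8 0;5 -2 8 0"

```text
t: 8.65
tcp_pos: [0.5511, -0.1933, 0.1542]
tool_rot: [0.749, 0.663, -0.0, -0.0]
force: [0.6, -0.5, -0.2]
finger_gap: 0.566
gripper_force: 52.1
```

```bash
cat > look.py <<'E'
from h import *
import sys
np.set_printoptions(precision=2,suppress=True,linewidth=150)
s=manip.sense(); im=save("wrist",sys.argv[1])[:,:,::-1]; k=cam("wrist",s); hsv=cv2.cvtColor(np.ascontiguousarray(im),cv2.COLOR_BGR2HSV)
Rm=R.from_quat(s["tool_rot"]).as_matrix(); T=lambda p,z:(Rm.T@(ray(k,p,z)-s["tcp_pos"])*1000)[:2]
print(s["tcp_pos"],s["force"],s["t"],s["tool_rot"])
for c in(300,310,320,330): print(c,hsv[200:240,c,2],"sat0",200+np.argmax(hsv[200:260,c,1]>85))
for r in range(205,250,2):
    m=np.where((hsv[r,240:400,1]>85)&(hsv[r,240:400,0]<25))[0]
    if len(m): print(r,m.min()+239.5,m.max()+240.5,(m.min()+m.max())/2+240,T(((m.min()+m.max())/2+240,r),.14),end=' | ')
print()
for r in range(362,384,5):
    m=np.where((hsv[r,240:400,1]>85)&(hsv[r,240:400,0]<25))[0]; print(r,(m.min()+m.max())/2+240,end=' ')
cv2.imwrite(f"pics/{sys.argv[1]}c.png",cv2.resize(im[190:270,240:400],None,fx=5,fy=5,interpolation=cv2.INTER_NEAREST))
E
python3 look.py w4
```

```text
[ 0.55 -0.19  0.15] [ 0.62 -0.46 -0.16] 8.65 [ 0.75  0.66 -0.   -0.  ]
300 [156 155 152 150 151 153 153 152 152 151 152 154 155 156 153 129  79  59  58  58  58  57  56  54  52  51  51  54  54  55  57  56  56  58  56  59  46
  15  11  16] sat0 217
310 [84 82 81 79 78 79 80 80 82 81 83 83 84 83 83 74 62 56 58 58 54 52 51 53 55 54 55 58 57 56 57 57 59 60 61 62 48 14 14 15] sat0 216
320 [80 80 79 78 80 83 84 85 85 83 83 82 80 79 79 73 60 56 51 51 53 54 54 57 58 56 57 57 57 59 61 61 59 60 61 63 48 15 17 20] sat0 216
330 [80 78 79 80 81 80 80 79 80 80 81 83 82 83 80 73 58 52 54 53 56 58 57 58 59 58 60 60 60 59 61 61 61 58 57 58 45 14 18 17] sat0 217
217 292.5 341.5 317.0 [29.54 -0.04] | 219 287.5 346.5 317.0 [28.42 -0.04] | 221 283.5 349.5 316.5 [27.29 -0.32] | 223 281.5 352.5 317.0 [26.15 -0.05] | 225 279.5 354.5 317.0 [25.01 -0.05] | 227 277.5 356.5 317.0 [23.87 -0.05] | 229 276.5 357.5 317.0 [22.72 -0.05] | 231 275.5 358.5 317.0 [21.57 -0.05] | 233 273.5 360.5 317.0 [20.42 -0.05] | 235 272.5 361.5 317.0 [19.26 -0.05] | 237 271.5 362.5 317.0 [18.1  -0.05] | 239 270.5 363.5 317.0 [16.94 -0.06] | 241 269.5 364.5 317.0 [15.77 -0.06] | 243 268.5 365.5 317.0 [14.6  -0.06] | 245 267.5 366.5 317.0 [13.42 -0.06] | 247 266.5 367.5 317.0 [12.24 -0.06] | 249 366.5 367.5 367.0 [11.03 28.32] | 
362 318.0 367 318.5 372 318.5 377 318.5 382 318.0
```

View pics/w4c.png

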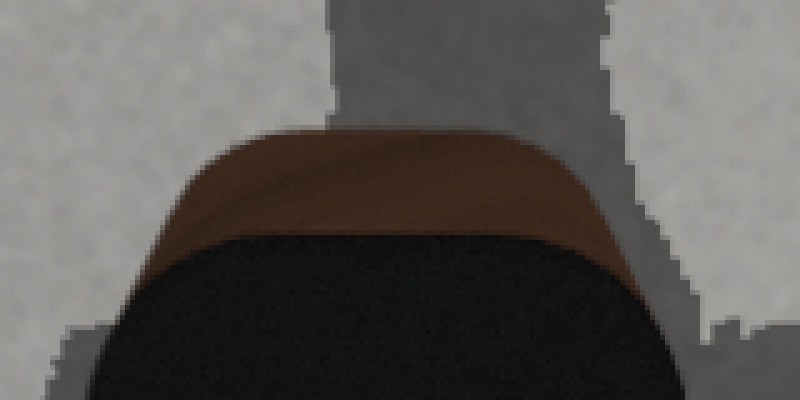

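The block now fully covers the seat from behind, with about a 3.5 mm gap to the shoulder and y about 1 mm off. I'll correct y and lower below the shoulder top.

Emit:
step_arm:
  targets: "0 1 1 0.3;0 1 2 0.3;0 1 3 0.3;0 1 3 0.3;0 1 3 0.3"

```text
t: 9.2
tcp_pos: [0.5521, -0.1934, 0.1514]
tool_rot: [0.751, 0.661, -0.0, -0.0]
force: [0.0, -0.0, -0.1]
finger_gap: 0.564
gripper_force: 52.1
```

Emit:
step_arm:
  targets: "-0.7 0 0 0;-1.4 0 0 0;-2 0 0 0;-2 0 0 0;-2 0 0 0"

```text
t: 9.7
tcp_pos: [0.5519, -0.1954, 0.1514]
tool_rot: [0.751, 0.661, -0.0, -0.0]
force: [0.8, 0.1, -1.4]
finger_gap: 0.564
gripper_force: 52.1
```

Emit:
step_arm:
  targets: "-0.5 0 0 0;-1 0 0 0;-1 0 0 0;-1 0 0 0"

```text
t: 10.1
tcp_pos: [0.5517, -0.1964, 0.1514]
tool_rot: [0.751, 0.661, -0.0, -0.0]
force: [0.1, 0.5, -1.1]
finger_gap: 0.567
gripper_force: 52.1
```

Emit:
step_arm:
  targets: "-0.5 0 0 0;-1 0 0 0;-1 0 0 0;-1 0 0 0"

```text
t: 10.5
tcp_pos: [0.5516, -0.1974, 0.1514]
tool_rot: [0.751, 0.661, 0.0, -0.0]
force: [0.9, -0.1, -0.6]
finger_gap: 0.565
gripper_force: 52.1
```

Emit:
step_arm:
  targets: "-0.5 0 0 0;-1 0 0 0;-1 0 0 0;-1 0 0 0"

```text
t: 10.9
tcp_pos: [0.5515, -0.1984, 0.1514]
tool_rot: [0.751, 0.661, 0.0, -0.0]
force: [-0.5, -1.0, -2.6]
finger_gap: 0.566
gripper_force: 52.1
```

```bash
python3 look.py w5
```

```text
[ 0.55 -0.2   0.15] [-0.46 -1.04 -2.55] 10.9 [ 0.75  0.66  0.   -0.  ]
300 [150 151 150 148 148 149 152 154 157 156 154 155 128  75  74  72  64  60  57  58  58  58  57  53  52  51  53  53  53  56  58  57  56  57  58  60  47
  15  14  16] sat0 213
310 [79 81 82 81 81 83 83 84 83 82 82 81 78 79 80 72 60 58 58 58 54 53 52 53 54 54 55 57 56 56 57 58 59 60 61 64 49 17 13 17] sat0 213
320 [83 84 86 86 86 84 83 82 81 81 81 82 82 80 76 69 59 55 51 52 52 53 54 56 58 56 57 56 58 59 61 61 59 59 60 64 49 15 17 17] sat0 213
330 [82 82 80 79 80 82 83 84 83 82 80 79 77 78 79 73 59 52 52 54 57 56 56 57 57 58 60 60 60 61 61 61 60 58 57 58 44 15 18 18] sat0 213
213 299.5 337.5 318.5 [32.32  0.78] | 215 291.5 342.5 317.0 [31.22 -0.04] | 217 288.5 346.5 317.5 [30.11  0.23] | 219 285.5 348.5 317.0 [29.   -0.04] | 221 283.5 350.5 317.0 [27.89 -0.04] | 223 281.5 352.5 317.0 [26.77 -0.04] | 225 279.5 354.5 317.0 [25.65 -0.04] | 227 277.5 356.5 317.0 [24.52 -0.04] | 229 276.5 357.5 317.0 [23.4  -0.04] | 231 275.5 358.5 317.0 [22.26 -0.05] | 233 273.5 360.5 317.0 [21.13 -0.05] | 235 272.5 361.5 317.0 [19.99 -0.05] | 237 271.5 362.5 317.0 [18.84 -0.05] | 239 270.5 363.5 317.0 [17.7  -0.05] | 241 269.5 364.5 317.0 [16.55 -0.05] | 243 268.5 365.5 317.0 [15.39 -0.05] | 245 267.5 366.5 317.0 [14.23 -0.05] | 247 266.5 367.5 317.0 [13.07 -0.06] | 249 366.5 367.5 367.0 [11.87 27.9 ] | 
362 317.0 367 317.0 372 317.0 377 317.5 382 317.5
```

View pics/w5c.png

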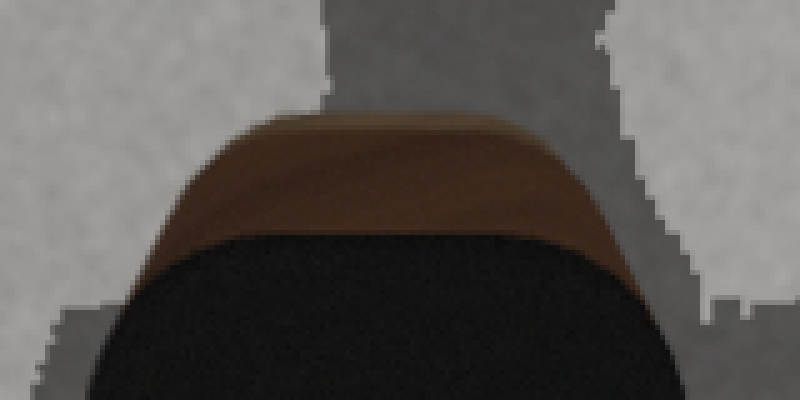

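Laterally the strip and the shank are both centred at column 317. There is still no shoulder contact, so the height needs checking. I'll back off 3 mm and find the seat by touch.

Emit:
step_arm:
  targets: "1.5 0 0 0;3 0 0 0;3 0 0.5 0;3 0 1 0;3 0 1.3 0;3 0 1.3 0;3 0 1.3 0"

```text
t: 11.65
tcp_pos: [0.5519, -0.1954, 0.1501]
tool_rot: [0.751, 0.661, -0.0, -0.0]
force: [-0.3, -0.3, -1.2]
finger_gap: 0.568
gripper_force: 52.1
```

Emit:
step_arm:
  targets: "0 0 0.3 0;0 0 0.6 0;0 0 0.6 0;0 0 0.6 0"

```text
t: 12.05
tcp_pos: [0.5519, -0.1955, 0.1498]
tool_rot: [0.751, 0.661, -0.0, 0.0]
force: [-1.1, -0.2, 1.1]
finger_gap: 0.562
gripper_force: 52.4
```

Contact came at z 0.1499, so the heights are right. The strip I saw was the seat's rear wall, which means the shoulder is about 2.5 mm beyond the previous point. I'll lift slightly and go on forward.

Emit:
step_arm:
  targets: "0 0 -1.5 0;-1.5 0 -1.5 0;-3 0 -1.5 0;-4 0 -1.5 0;-4 0 -1.5 0;-4 0 -1.5 0"

```text
t: 12.65
tcp_pos: [0.5513, -0.1994, 0.1509]
tool_rot: [0.751, 0.661, -0.0, -0.0]
force: [0.1, -0.5, -0.2]
finger_gap: 0.565
gripper_force: 52.1
```

Emit:
step_arm:
  targets: "-0.5 0 0 0;-1 0 0 0;-1 0 0 0;-1 0 0 0"

```text
t: 13.05
tcp_pos: [0.5513, -0.2004, 0.151]
tool_rot: [0.751, 0.661, -0.0, 0.0]
force: [0.4, -0.8, 0.1]
finger_gap: 0.571
gripper_force: 52.1
```

Emit:
step_arm:
  targets: "-0.3 0 0 0;-0.5 0 0 0;-0.5 0 0 0;-0.5 0 0 0"

```text
t: 13.45
tcp_pos: [0.5512, -0.2008, 0.151]
tool_rot: [0.751, 0.661, 0.0, -0.0]
force: [0.7, 1.2, -1.8]
finger_gap: 0.563
gripper_force: 52.1
```

Emit:
step_arm:
  targets: "-0.3 0 0 0;-0.6 0 0 0;-0.6 0 0 0;-0.6 0 0 0"

```text
t: 13.85
tcp_pos: [0.5511, -0.2011, 0.1511]
tool_rot: [0.751, 0.661, 0.0, -0.0]
force: [0.9, 2.5, 0.1]
finger_gap: 0.565
gripper_force: 52.2
```

Emit:
step_arm:
  targets: "-0.3 0 0 0;-0.5 0 0 0;-0.5 0 0 0;-0.5 0 0 0"

```text
t: 14.25
tcp_pos: [0.551, -0.2014, 0.1511]
tool_rot: [0.751, 0.661, 0.0, -0.0]
force: [0.5, 3.7, 1.7]
finger_gap: 0.571
gripper_force: 52.4
```

The front is against the shoulder at 3.7 N. I'll check the sides numerically before pressing.

```bash
python3 look.py w6 | tail -12; python3 - <<'E'
from h import *
for c in ("side","top"):
    save(c,c+"6"); k=cam(c)
    for q in("heel_mid","heel_front","seat"):
        for d in manip.mark_of(c,q)[:2]: print(c,q,round(d["p"],2),d["position"],ray(k,d["position"],.14 if q=="seat" else .166))
b=cv2.imread("pics/side6.png")[95:185,310:400]
cv2.imwrite("pics/m6.png",np.hstack([cv2.resize(b,(400,400)),cv2.resize(cv2.imread("pics/w6.png")[195:395,230:410],(390,400))]))
E
```

```text
[ 0.55 -0.2   0.15] [0.49 3.7  1.66] 14.25 [ 0.75  0.66  0.   -0.  ]
300 [149 148 149 152 155 158 155 132  87  76  78  80  80  80  80  71  61  59  58  58  58  58  55  52  50  51  54  54  54  57  58  58  57  58  57  60  45
  17  19  16] sat0 209
310 [82 82 83 84 84 83 83 80 79 79 80 79 76 77 77 69 58 58 58 55 53 50 52 54 55 55 58 57 58 58 59 57 60 61 61 64 48 14 13 17] sat0 208
320 [87 86 86 83 83 81 81 80 80 77 75 79 80 81 79 67 56 54 50 53 53 54 55 59 56 57 58 58 58 61 62 61 59 61 62 63 49 16 15 17] sat0 208
330 [80 80 81 83 84 83 82 79 79 80 78 75 75 74 73 62 53 55 54 55 56 57 57 58 56 60 61 63 60 61 62 61 60 59 58 59 45 13 17 19] sat0 208
209 295.5 340.5 318.0 [34.58  0.51] | 211 290.5 344.5 317.5 [33.48  0.24] | 213 287.5 347.5 317.5 [32.38  0.24] | 215 284.5 349.5 317.0 [31.28 -0.04] | 217 282.5 351.5 317.0 [30.18 -0.04] | 219 281.5 352.5 317.0 [29.07 -0.04] | 221 280.5 354.5 317.5 [27.96  0.23] | 223 278.5 355.5 317.0 [26.84 -0.04] | 225 277.5 356.5 317.0 [25.72 -0.04] | 227 276.5 357.5 317.0 [24.6  -0.04] | 229 275.5 358.5 317.0 [23.47 -0.04] | 231 274.5 359.5 317.0 [22.34 -0.
[... 460 characters left out ...]
6     ]
side heel_mid 0.72 [353.9, 139.3] [ 0.55105823 -0.19607353  0.166     ]
side heel_front 0.83 [363.4, 467.7] [0.38063253 0.54802004 0.166     ]
side heel_front 0.65 [435.1, 346.8] [0.30968577 0.33767399 0.166     ]
side seat 0.74 [352.1, 149.4] [ 0.55400874 -0.19252025  0.14      ]
side seat 0.32 [365.5, 300.0] [0.43542029 0.24927739 0.14      ]
top heel_mid 0.83 [236.0, 363.4] [0.2997789  0.22067668 0.166     ]
top heel_mid 0.82 [444.9, 235.9] [ 0.55687415 -0.1907834   0.166     ]
top heel_front 0.93 [128.2, 316.5] [0.38718138 0.4341411  0.166     ]
top heel_front 0.78 [239.2, 353.8] [0.31819958 0.21506994 0.166     ]
top seat 0.71 [445.2, 238.8] [ 0.55438579 -0.1981342   0.14      ]
```

View pics/m6.png

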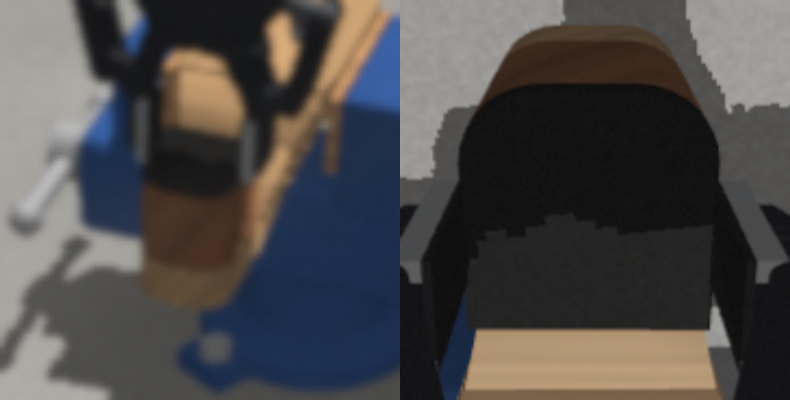

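The side view shows the block seated square over the seat. In the wrist view the seat's rear wall shows as an even strip, as it should when flush. Lateral error is under 0.4 mm. Now I'll press in steps.

Emit:
step_arm:
  targets: "0 0 0.4 0;0 0 0.8 0;0 0 1.2 0;0 0 1.6 0;0 0 2 0;0 0 2 0;0 0 2 0"

```text
t: 15.4
tcp_pos: [0.551, -0.2013, 0.1499]
tool_rot: [0.751, 0.661, 0.0, -0.0]
force: [-1.2, 6.8, 6.1]
finger_gap: 0.567
gripper_force: 52.9
```

Emit:
step_arm:
  targets: "0 0 0.4 0;0 0 0.8 0;0 0 0.8 0;0 0 0.8 0"

```text
t: 15.8
tcp_pos: [0.551, -0.2011, 0.1498]
tool_rot: [0.751, 0.661, 0.0, -0.0]
force: [-0.8, 8.1, 10.0]
finger_gap: 0.568
gripper_force: 53.3
```

Emit:
step_arm:
  targets: "0.2 0 0.3 0;0.3 0 0.5 0;0.3 0 0.5 0;0.3 0 0.5 0"

```text
t: 16.2
tcp_pos: [0.551, -0.201, 0.1498]
tool_rot: [0.751, 0.661, 0.0, -0.0]
force: [-2.5, 7.5, 12.5]
finger_gap: 0.569
gripper_force: 53.5
```

Emit:
step_arm:
  targets: "0 0 0 0;0 0 0 0;0 0 0 0;0 0 0 0;0 0 0 0;0 0 0 0;0 0 0 0;0 0 0 0;0 0 0 0;0 0 0 0;0 0 0 0;0 0 0 0"

```text
t: 17.4
tcp_pos: [0.551, -0.2011, 0.1498]
tool_rot: [0.751, 0.661, 0.0, -0.0]
force: [-1.8, 7.6, 12.0]
finger_gap: 0.567
gripper_force: 53.5
```

Emit:
step_arm:
  targets: "0 0 0 0;0 0 0 0;0 0 0 0;0 0 0 0;0 0 0 0;0 0 0 0;0 0 0 0;0 0 0 0;0 0 0 0;0 0 0 0;0 0 0 0;0 0 0 0"

```text
t: 18.6
tcp_pos: [0.551, -0.2011, 0.1498]
tool_rot: [0.751, 0.661, 0.0, 0.0]
force: [-2.3, 7.1, 12.9]
finger_gap: 0.566
gripper_force: 53.5
```

```bash
python3 look.py w7 | tail -4 | cut -c1-700
```

```text
320 [86 86 85 85 82 82 80 80 81 80 77 76 79 80 79 70 57 53 51 51 52 54 54 56 57 57 58 56 57 60 62 60 61 60 62 63 50 16 17 18] sat0 209
330 [80 80 81 83 83 83 83 81 77 78 80 78 77 74 74 65 51 53 54 54 56 57 56 57 58 60 60 61 61 61 61 61 60 60 56 59 45 15 17 17] sat0 209
209 299.5 337.5 318.5 [34.81  0.77] | 211 292.5 342.5 317.5 [33.72  0.23] | 213 288.5 346.5 317.5 [32.63  0.23] | 215 285.5 349.5 317.5 [31.54  0.23] | 217 283.5 351.5 317.5 [30.44  0.23] | 219 281.5 352.5 317.0 [29.34 -0.04] | 221 280.5 353.5 317.0 [28.24 -0.04] | 223 279.5 355.5 317.5 [27.13  0.23] | 225 278.5 356.5 317.5 [26.02  0.23] | 227 277.5 357.5 317.5 [24.9   0.23] | 229 275.5 358.5 317.0 [23.78 -0.04] | 231 274.5 359.5 317.0 [22.66 -0.05] | 233 273.5 360.5 317.0 [21.54 -0.05] | 235 272.5 361.5 317.0 [20.41 -0.05] | 237 271.5 362.5 317.0 [19.27 -0.05] | 239 270.5 363.5 317.0 [18.14 -0.05] | 241 269.5 364.5 317.0 [16.99 -0.05] | 243 268.5 365.5 317.0 [15.85 -0.05] | 245 267.5 366.5 
362 317.0 367 317.5 372 317.5 377 318.0 382 317.5
```

It has been held at about 12.5 N for 2.4 s, aligned and against the shoulder, so I'm handing in.

```bash
python3 -c "
from station import manip
print(manip.sign_off())"
```

```text
the job is handed in; nothing more can be done
None
```

The heel block is on the seat, rubber side up, front against the shoulder and sides flush to within about 0.4 mm; I pressed it at about 12 N for 2.4 s and handed in at about 19 s with it still held down.

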